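# Set out the refill bowl and aim the counter lamp at it

### The job

Set the bowl upright in the middle of the round cork trivet, and turn and tilt the counter lamp by the bar behind its head so that it points straight at the middle of the bowl's mouth. Leave the toothpick dispenser, the straw jar and the measuring cup standing where they are (the lamp head hangs too low to swing past the dispenser unless you tilt it up), and do not tip the bowl over.

Things in the scene. Friction and masses are not known exactly. Their poses are not given: they have to be found in the camera images.
- bowl_mid (a point): Orange melamine bowl, loose, 0.16 to 0.30 kg, 60 mm high, outer diameter 136 mm at the rim, 120 mm at 22 mm up, 72 mm at the foot; wall 5 mm, inner floor 6 mm up. This point is on its axis, half-way up (30 mm above its underside); z is its axis, up. It can be pinched by the rim from above. It and the straw jar may change places from one start to the next.
- bowl_mouth (a point): Centre of the bowl's mouth, on its axis, level with the rim, 60 mm above its underside: the point that the lamp must aim at.
- bowl_foot (a point): Centre of the bowl's underside.
- trivet_top (a point): Round cork trivet, fixed to the counter, diameter 140 mm, 10 mm thick. This point is the centre of its upper face. It lies about 180 to 260 mm from the lamp's post.
- post_top (a point): Centre point of the lamp, 240 mm above the counter, on the vertical swivel axis; the level tilt axis and the lamp's beam also pass through it. Under it: a fixed foot (diameter 120 mm, 16 mm high), a post of diameter 26 mm and, from 180 to 260 mm up, a fork 84 mm wide. Its x axis is the direction in which the lamp head points when joint lamp_swivel is 0; z is up.
- lamp_swivel (a joint): Swivel of the lamp about its upright post, rad, anticlockwise seen from above positive, stops at -1.4 and 2.6; 0 = the head points along the x axis of post_top. It stays where it is left (friction 0.15 N m).
- lamp_tilt (a joint): Tilt of the lamp head, rad: 0 = level, positive = the front points down, stops at -0.35 and 1.15. It stays where it is left (friction 0.35 N m).
- beam (a point): Aluminium lamp head, at its pivot (same point as post_top). The x axis is the direction in which the lamp points. The head is round about this x axis: housing of diameter 56 mm from 26 mm behind the pivot to 46 mm ahead of it, then a flaring shade to diameter 100 mm at its front, 170 mm ahead of the pivot. y is the tilt axis. Level, its shade's lower edge is 190 mm above the counter.
- bar (a point): Centre of the lamp's rear grab bar: round, diameter 12 mm, 100 mm long, level, parallel to the tilt axis, 115 mm behind the pivot on the beam line (in the frame of beam at x = -115 mm; that is also its y axis). Two 10 mm rods at its ends, 50 mm either side, join it to the pivot; nothing stands between bar and housing. Raising the bar points the lamp down. Pinched from above across its length it can turn between the fingers.
- dispenser_mid (a point): Pewter-coloured toothpick dispenser, loose, bystander: round, diameter 62 mm, 130 mm high, about 130 mm from the lamp's post, between the lamp's first heading and the trivet. This point is half-way up.
- jar_mid (a point): Glass straw jar with a chrome lid, loose, bystander: diameter 90 mm, 201 mm high. This point is on its axis, 100 mm up.
- cup_mid (a point): Aluminium measuring cup, loose, bystander: diameter 80 mm, 58 mm high, with a flat handle reaching 122 mm along its +y from its axis at 52 mm up. This point is on its axis, half-way up.
Mind the look-alikes: they are no part of the job. There is more than one size of the part that bears bowl_mid; the job needs the largest.

How it is judged (in metres and radians):
At the end, for the whole second after the job is handed in: The bowl stands upright (within 0.08 rad), at rest, on the trivet with its centre within 20 mm of the trivet's; the lamp is still and its beam line passes the centre of the bowl's mouth within 22 mm both sideways and up-down, the bowl lying ahead of the lamp (horizontal distance between bowl_foot and trivet_top below 0.02 m and z of bowl_foot in the frame of trivet_top between -0.004 and 0.005 m and angle between bowl_mid's own z axis and vertical below 0.08 rad and linear speed of bowl below 0.02 m/s and y of bowl_mouth in the frame of beam between -0.022 and 0.022 m and z of bowl_mouth in the frame of beam between -0.022 and 0.022 m and x of bowl_mouth in the frame of beam above 0.1 m and velocity of joint lamp_swivel between -0.05 and 0.05 rad/s and velocity of joint lamp_tilt between -0.05 and 0.05 rad/s); the robot touches nothing.
It fails at once if the toothpick dispenser was shifted by more than 20 mm or tipped (distance of dispenser_mid from where it was at the start of the episode above 0.02 m or angle between dispenser_mid's own z axis and vertical above 0.35 rad).
It fails at once if the straw jar was shifted by more than 20 mm or tipped (distance of jar_mid from where it was at the start of the episode above 0.02 m or angle between jar_mid's own z axis and vertical above 0.35 rad).
It fails at once if the measuring cup was shifted by more than 20 mm or tipped (distance of cup_mid from where it was at the start of the episode above 0.02 m or angle between cup_mid's own z axis and vertical above 0.35 rad).
It fails at once if the bowl was tipped far over (more than 50 degrees) (angle between bowl_mid's own z axis and vertical above 0.87 rad).
It also fails if it takes over 72 s, if anything falls off the work surface, if the arm or the gripper's body presses on something with over 40 N, if the wrist force passes 120 N, or if a joint passes its speed limit or range.

### The arm

A 6-joint arm with a two-finger parallel gripper is mounted at the origin on the work surface. World frame = base frame: x ahead of the robot, y to its left, z up, the work surface at z = 0. Lengths are in mm, angles in rad, forces in N, time in s.
With the tool pointing down it reaches from about 375 to 825 mm from the base axis. Payload 5.5 kg.
Tool frame: the origin (TCP) lies on the front face of the gripper's body, between the roots of the fingers; the fingertips stand 73 mm ahead of it and the grasp point (between the pads) lies 54 mm ahead of it; y points along the fingers, z is the direction in which the jaws open and shut, and the axes are right-handed (so a half turn about y gives the same grasp; the last joint's range is limited). The gripper opens to 85 mm and grips with 20 to 120 N. Pads are 22 mm wide; open, the fingers measure 114 mm over their backs; the gripper's body (76 mm by 85 mm) begins 54 mm behind the grasp point. The pads swing forward as they close: fully open they stand 13 mm farther back than shut.
Start: joints at [-1.335, 0.314, -0.047, 1.21, 0, 1.571], TCP at [140.169, -583.393, 303.899] pointing down, gripper open.
Joint ranges: [-2.67, 2.67], [-0.69, 1.73], [-1.03, 1.25], [-2.08, 2.16], [-1.42, 1.45], [-3.14, 3.14]. Speed limits (rad/s): [2.39, 2.39, 3.01, 3.14, 3.14, 3.14].

### API

Orientations are given as a unit quaternion [w, x, y, z].
In Python, from plant import arm, optics, sign_off gives the robot as it stands. The module is installed in compiled form; this text tells all that it offers.
- The arm moves only by the shell command python3 -m pendant 'ROWS' [OPENING] [FORCE]. ROWS is text: rows parted by semicolons, each of 4 numbers parted by spaces: the shift along the tool's x, y, z in mm, then the turn about the tool's y in degrees. In form: x y z spin; .... A call has 1 to 8 rows; each row shifts and turns the commanded pose from where the row before left it, along the tool's axes as they then stand; what a row does not reach is not made up. A row lasts 1/8 s, in which the tool goes at most 62.5 mm and 10.7 degrees, less where a joint would pass 70% of its speed; a pose out of reach is approached as far as the arm can. A call is refused whole if a number of a shift passes 62.5 or a number of a turn 10.7, either way. A call with a gripper value outside its range is refused whole. OPENING is the closure in counts, from 0 (fully open) to 255 (shut), set as the call begins (- or left out, the last holds). The fingers move at their own pace and stop on an object; FORCE is the grip in N (left out, the last holds). Time passes only in rows, so rows that do not move let the fingers close. It gives the time, the measured TCP pose, the force and the opening at its end, in the units of the state.
- arm.read_state(): the state, without advancing time (a new reading comes with each control period).
- optics.grab_frame(name): name is "scene" or "side" or "wrist"; returns the picture (420x560x3 uint8, blue, green, red); there is no depth.
- optics.get_calibration(name): a dict with "camera_matrix" (3x3 intrinsics, pixels), "origin" and "rotation" of the camera in the world. Camera axes: x right, y down, z forward; pixel columns grow to the right and rows downward; lengths in mm; the calibration is good to about 2 mm. The wrist camera is an equidistant fisheye: a pixel r from the principal point sees the ray r / f radians off the axis. A picture is of the moment at which its call begins: read the wrist's pose just before it. get_calibration takes no time and is no camera call; for the wrist camera it gives the pose at the moment of the call.
- sign_off(): hands the job in, once; it reports no verdict.
The state is a dict: "t": time; "q": joint angles; "qd": joint speeds; "joint_efforts": joint torques, N m; "tool_pos": TCP position; "tcp_rot": TCP orientation; "ft_force": force on the tool from outside, world axes, zero at the start; "ft_torque": the same for the moment, N m; "width": finger opening in mm.
Only numpy, scipy, OpenCV 4.12 (cv2) and the standard library are available. Lean on these libraries where they do the work, as an engineer would, in place of code of your own. Each camera call takes 0.05 s, during which the arm holds its last target. There are 200 camera calls.

## Working session

There is one attempt and no reset: what is moved stays moved. The work goes in short steps, Python scripts to look and compute and a shell command to move; the robot and the scene stay as the last step left them, time stands still between calls to the robot, and variables do not carry over. Pictures are saved under pics/ and viewed, about 8 in all and at most 12, crops included, and the job is handed in when it is done.

```bash
mkdir -p pics; python3 - <<'E'
from plant import arm, optics
import cv2
s=arm.read_state(); print(s)
for n in("scene","side","wrist"):
    c=optics.get_calibration(n); print(n,c)
    cv2.imwrite(f"pics/{n}0.png",optics.grab_frame(n))
E
```

```text
{'t': 0.0, 'q': array([-1.33499728e+00,  3.14224864e-01, -4.80849839e-02,  1.21017615e+00,
        3.17749858e-06,  1.57081476e+00]), 'qd': array([-0.00245679, -0.00045698,  0.00022849,  0.00103014, -0.00072179,
       -0.0003729 ]), 'joint_efforts': array([-9.26460598e-04, -5.39585495e+01,  3.39750409e+01,  1.91797083e-02,
        9.72394969e-05,  7.91934752e-06]), 'tool_pos': array([ 140.0679001 , -582.96001695,  303.03255122]), 'tcp_rot': array([ 0.08309889, -0.08323721,  0.70279186, -0.70160512]), 'ft_force': array([ 0.63719705, -1.43814489,  0.14418482]), 'ft_torque': array([ 0.07368846,  0.01246407, -0.01321721]), 'width': 85.51858104565628}
scene {'camera_matrix': array([[433.47202543,   0.        , 277.75453124],
       [  0.        , 433.47202543, 211.8491514 ],
       [  0.        ,   0.        ,   1.        ]]), 'origin': array([1113.38414185,   35.76221139, 1047.56099862]), 'rotation': array([-0.19846457,  0.64021109,  0.70937531, -0.21800973])}
side {'camera_matrix': array([[468.66529526,   0.        , 288.33355443],
       [  0.        , 468.66529526, 202.61315987],
       [  0.        ,   0.        ,   1.        ]]), 'origin': array([  79.71187883,  843.38463   , 1098.09782087]), 'rotation': array([ 0.08694198, -0.22459764,  0.89489572, -0.37571084])}
wrist {'camera_matrix': array([[325.1922621 ,   0.        , 277.52986754],
       [  0.        , 325.1922621 , 207.19657425],
       [  0.        ,   0.        ,   1.        ]]), 'origin': array([ 224.17738686, -564.52205275,  373.59356646]), 'rotation': array([ 0.13135158,  0.77434704, -0.61038816, -0.10276051])}
```

View pics/scene0.png

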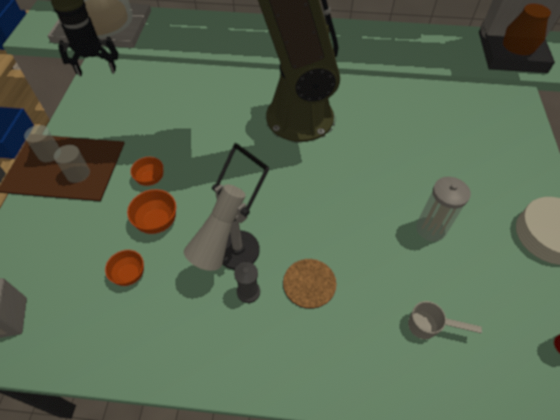

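View pics/side0.png

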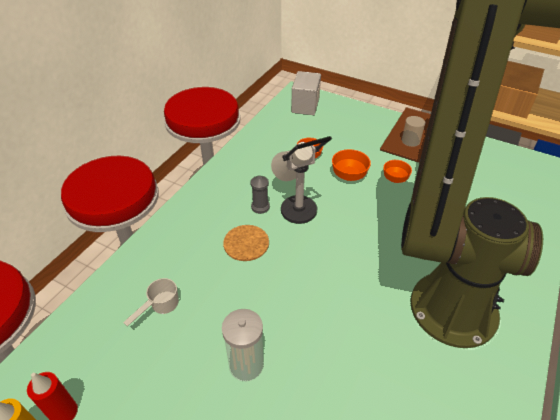

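```bash
cat > h.py <<'E'
import numpy as np, cv2
from scipy.spatial.transform import Rotation as R
from scipy.optimize import least_squares
from plant import arm, optics
def rot(q): return R.from_quat(np.roll(q,-1))
def proj(n,P,c=None):
    c=c or optics.get_calibration(n); K=c["camera_matrix"]
    p=rot(c["rotation"]).inv().apply(np.atleast_2d(P)-c["origin"])
    if n=="wrist":
        r=np.hypot(p[:,0],p[:,1])+1e-9; th=np.arctan2(r,p[:,2])
        u=p[:,:2]/r[:,None]*th[:,None]
    else: u=p[:,:2]/p[:,2:]
    return u*K[0,0]+K[:2,2]
def ray(n,uv,c=None):
    c=c or optics.get_calibration(n); K=c["camera_matrix"]
    d=(np.array(uv,float)-K[:2,2])/K[0,0]
    if n=="wrist":
        th=np.hypot(*d)+1e-12; d=np.r_[d/th*np.sin(th),np.cos(th)]
    else: d=np.r_[d,1]
    d=rot(c["rotation"]).apply(d); return c["origin"],d/np.linalg.norm(d)
def tri(*obs):
    "obs: (cam,uv[,calib])"
    A=np.zeros((3,3));b=np.zeros(3);rs=[ray(*o) for o in obs]
    for o,d in rs:
        M=np.eye(3)-np.outer(d,d);A+=M;b+=M@o
    X=np.linalg.solve(A,b)
    return X,[round(float(np.linalg.norm(np.cross(X-o,d))),1) for o,d in rs]
def onz(n,uv,z,c=None):
    o,d=ray(n,uv,c); return o+d*(z-o[2])/d[2]
t=np.linspace(0,2*np.pi,180)
def rings(prof):  # (r,z)
    return np.vstack([np.c_[r*np.cos(t),r*np.sin(t),0*t+z] for r,z in prof])
BOWL=rings([(68,60),(60,22),(36,0)]); TRIV=rings([(70,0),(70,-10)])
def fit(model,boxes,x0,cal={}):
    "boxes {cam:(u0,v0,u1,v1)}"
    def f(x):
        o=[]
        for n,b in boxes.items():
            p=proj(n,model+x,cal.get(n)); o+=list(np.r_[p.min(0),p.max(0)]-b)
        return o
    s=least_squares(f,x0); return s.x,np.round(s.fun,1)
def comps(im,lo,hi,amin=150):
    m=cv2.inRange(cv2.cvtColor(im,cv2.COLOR_BGR2HSV),lo,hi)
    n,l,st,ce=cv2.connectedComponentsWithStats(m)
    return [(tuple(int(v) for v in (s[0]-.5+.5,s[1],s[0]+s[2]-1,s[1]+s[3]-1)),int(s[4])) for s in st[1:] if s[4]>amin]
E
python3 - <<'E'
from h import *
for n in("scene","side"):
    im=cv2.imread(f"pics/{n}0.png"); hsv=cv2.cvtColor(im,cv2.COLOR_BGR2HSV)
    for p in ([(152,212),(310,284)] if n=="scene" else [(351,168),(246,242)]): print(hsv[p[1],p[0]])
    print(n,comps(im,(3,190,90),(14,255,255),60),comps(im,(8,100,60),(22,215,255),200))
a=cv2.imread("pics/scene0.png")[130:305,170:345]; b=cv2.imread("pics/side0.png")[110:260,220:370]
cv2.imwrite("pics/lamp0.png",np.hstack([cv2.resize(a,(400,400),interpolation=2),cv2.resize(b,(400,400),interpolation=2)]))
E
```

```text
[ 10 225 146]
[ 16 151 127]
scene [((132, 158, 161, 182), 591), ((128, 190, 174, 230), 1465), ((106, 251, 142, 284), 966)] [((0, 51, 48, 125), 1702), ((0, 141, 114, 206), 3126), ((127, 189, 176, 233), 256), ((283, 259, 335, 307), 2024)]
[ 11 255 232]
[ 16 172 222]
side [((235, 60, 432, 109), 1826), ((381, 109, 429, 158), 599), ((490, 122, 559, 143), 255), ((151, 143, 198, 181), 480), ((332, 150, 369, 180), 936), ((384, 160, 411, 182), 499), ((30, 232, 101, 292), 986)] [((512, 24, 559, 56), 1137), ((236, 58, 433, 111), 2302), ((489, 60, 559, 144), 4063), ((380, 107, 430, 162), 1165), ((152, 142, 199, 183), 593), ((453, 217, 466, 258), 269), ((524, 223, 541, 270), 345), ((223, 225, 268, 260), 1299), ((29, 231, 103, 294), 1179)]
```

View pics/lamp0.png

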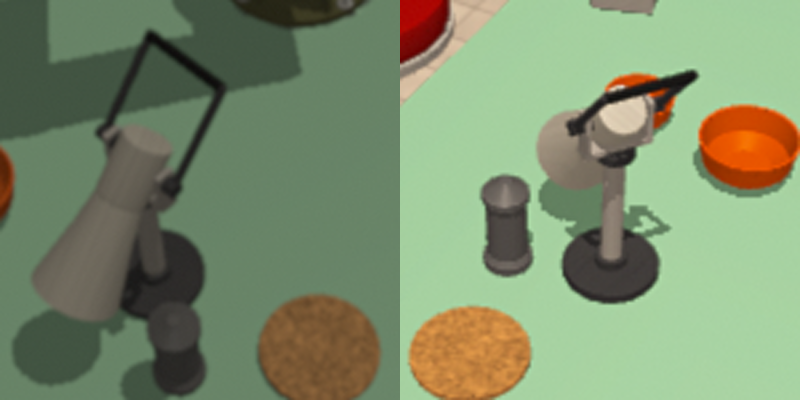

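```bash
python3 - <<'E'
from h import *
sc=lambda x,y:(170+x*175/400-.3,130+y*175/400-.3); sd=lambda x,y:(220+(x-400)*150/400-.3,110+y*150/400-.3)
print("bowl",fit(BOWL,{"scene":(127,189,176,233),"side":(331.5,150,370,181)},[600,-300,0]))
print("triv",fit(TRIV,{"scene":(283,259,335,307),"side":(223,225,269,260)},[700,0,10]))
D=rings([(31,0),(31,40),(31,100),(26,118),(10,130)]); b=sc(147,303)+sc(206,393); c=sd(482,176)+sd(533,274)
print("disp",fit(D,{"scene":b,"side":c},[700,-100,0]))
print("jar",fit(rings([(45,0),(45,185),(10,201)]),{"scene":(422,179,470,240),"side":(222,311,264,380)},[500,300,0]))
print("foot",fit(rings([(60,0),(60,16)]),{"side":sd(562,229)+sd(659,302)},[600,-100,0])[0])
bs=[sc(150,36),sc(222,88)]; bd=[sd(692,75),sd(608,97)]
for i in(0,1):
  print("bar",[tri(("scene",bs[k]),("side",bd[k^i])) for k in(0,1)])
def L(x,ends=False):
    Rz=R.from_euler("ZY",[x[2],x[3]]); T=np.array([x[0],x[1],240])
    return Rz.apply([[-115,50,0],[-115,-50,0],[0,50,0],[0,-50,0]])+T, Rz.apply(np.c_[170+0*t,50*np.cos(t),50*np.sin(t)])+T
def f(x,sw):
    P,S=L(x);a=proj("scene",P);s=proj("side",P);o=[]
    o+=list(a[0]-bs[sw])+list(a[1]-bs[1-sw])
    o+=list(s[0]-bd[sw])+list(s[1]-bd[1-sw])
    S=proj("scene",S); o+=[S[:,0].min()-sc(33,0)[0], S[:,1].max()-sc(0,320)[1]]
    F=proj("side",rings([(60,0),(60,16)])+[x[0],x[1],0]); o+=list(np.r_[F.min(0),F.max(0)]-(sd(562,229)+sd(659,302)))
    return o
for sw in(0,1):
  for y0 in np.arange(-3,3,1):
    r=least_squares(f,[600,-130,y0,0],args=(sw,))
    if r.cost<300: print(sw,r.cost,r.x,np.round(r.fun,1))
E
```

```text
bowl (array([ 464.34909994, -380.42626784,   -3.89070252]), array([-0.2, -0.3,  0.4,  0.7, -0.1, -0.6,  0.6,  0.3]))
triv (array([618.4502636 ,  69.65606107,   7.76208642]), array([-0.9, -1.3,  0.7,  1.3,  0. , -0.9,  0.1,  1.2]))
disp (array([658.38929791, -85.22622886,  -1.40356502]), array([-0.8, -1.1,  0.4,  0.9, -0.7, -0.7,  0.3,  1.4]))
jar (array([412.84248034, 409.69546062,  -2.85985042]), array([-6.2, -3.5,  2.1,  2.2, -1.8, -1.9, -0.5,  4.1]))
foot [ 557.99884406 -167.69226601  -42.79253969]
bar [(array([ 455.01681123, -125.63849714,  328.02407517]), [0.5, 0.5]), (array([513.3207797 , -48.59099477, 329.24598908]), [1.9, 1.9])]
bar [(array([502.40859521, -91.20383287, 339.19768138]), [38.3, 38.3]), (array([469.10931767, -76.93173356, 323.90841169]), [41.6, 41.6])]
0 3.3493594985133845 [ 541.17564282 -130.11217262   -3.79425507    2.24545035] [-0.4 -1.2  0.2 -0.4  0.4 -0.4 -1.3  0.5 -0.2  0.1 -0.5 -1.3 -0.   0.9]
0 3.349359498511799 [ 541.17564369 -130.1121722    -3.79425504    2.24545037] [-0.4 -1.2  0.2 -0.4  0.4 -0.4 -1.3  0.5 -0.2  0.1 -0.5 -1.3 -0.   0.9]
0 3.34935949852
[... 1191 characters left out ...]
               ^^^^^^^^^^^^^^^^^^^^^^
                             mf)
                             ^^^
    df = [f_eval - f0 for f_eval in f_evals]
                                    ^^^^^^^
    f = np.atleast_1d(self.fun(x, *self.args, **self.kwargs))
                      ~~~~~~~~^^^^^^^^^^^^^^^^^^^^^^^^^^^^^^
    return np.atleast_1d(self.fun(x))
                         ~~~~~~~~^^^
    return self.f(x, *self.args, **self.kwargs)
           ~~~~~~^^^^^^^^^^^^^^^^^^^^^^^^^^^^^^
  File "<stdin>", line 16, in f
  File "h.py", line 7, in proj
    c=c or optics.get_calibration(n); K=c["camera_matrix"]
           ~~~~~~~~~~~~~~~~~~~~~~^^^
ValueError: time passes only in moves, steps and waits
```

```bash
python3 - <<'E'
s=open('h.py').read()
s=s.replace("from plant import arm, optics\n","""from plant import arm, optics
CAL={n:optics.get_calibration(n) for n in("scene","side","wrist")}
""").replace("c or optics.get_calibration(n)","c or CAL[n]")
s+='''
def togo(T,yaw=None):
    "shift in tool axes to TCP target T; spin about tool y to get jaw axis z along yaw (mod pi)"
    s=arm.read_state();Q=rot(s["tcp_rot"]);M=Q.as_matrix()
    print("t",s["t"],"tcp",s["tool_pos"].round(1),"w",round(s["width"],1),"F",s["ft_force"].round(1),"q",s["q"].round(2))
    print("tool x,y,z axes",M.T.round(3).tolist())
    print("shift",Q.inv().apply(np.array(T)-s["tool_pos"]).round(1))
    if yaw is not None:
        v=Q.inv().apply([np.cos(yaw),np.sin(yaw),0]); a=np.degrees(np.arctan2(v[0],v[2])); a=(a+90)%180-90
        print("spin",round(float(a),1))
'''
open('h.py','w').write(s)
E
python3 -c "
from h import *
togo([464,-317,200],np.pi/2)"
```

```text
t 0.15 tcp [ 140.1 -583.   303.2] w 85.4 F [-0.1 -0.6 -0.4] q [-1.34  0.31 -0.05  1.21 -0.    1.57]
tool x,y,z axes [[-0.972, -0.234, 0.0], [-0.0, 0.001, -1.0], [0.234, -0.972, -0.001]]
shift [-377.1  103.5 -182.9]
spin 13.5
```

```bash
python3 -m pendant '-47 13 -22.9 0;-47 13 -22.9 0;-47 13 -22.9 0;-47 13 -22.9 0;-47 13 -22.9 0;-47 13 -22.9 0;-47 13 -22.9 0;-47 13 -22.9 0' 130 40; python3 -m pendant '0 0 0 7;0 0 0 6.5;0 0 0 0;0 0 0 0'
python3 - <<'E'
from h import *
togo([464,-317,100],np.pi/2)
im=optics.grab_frame("wrist"); print(comps(im,(3,190,60),(14,255,255),200))
cv2.imwrite("pics/w1.png",im)
B=proj("wrist",BOWL+[464,-380,0]); print(B.min(0),B.max(0))
E
```

```text
t: 1.15
tool_pos: [464.1, -316.1, 199.4]
tcp_rot: [-0.083, 0.083, -0.702, 0.702]
ft_force: [0.7, -0.6, -0.6]
width: 41.4
t: 1.65
tool_pos: [462.8, -317.5, 199.8]
tcp_rot: [0.001, -0.001, 0.707, -0.707]
ft_force: [0.2, -0.2, -0.8]
width: 41.8
t 1.65 tcp [ 462.8 -317.5  199.8] w 41.8 F [ 0.2 -0.2 -0.8] q [-0.6   0.3  -0.3   0.96 -0.    2.54]
tool x,y,z axes [[-1.0, -0.002, 0.0], [-0.0, 0.0, -1.0], [0.002, -1.0, -0.0]]
shift [-1.2 99.8 -0.5]
spin 0.1
[]
[267.09047619 127.21650788] [446.57062813 301.57430174]
```

View pics/w1.png

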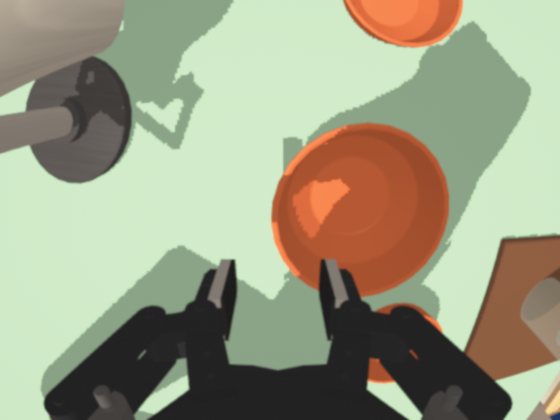

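```bash
python3 - <<'E'
from h import *
b={"scene":(127,189,176,233),"side":(331.5,150,370,181),"wrist":(272,123,449,297)}
x,r=fit(BOWL,b,[464,-380,0]);print(x,r)
x2,r=fit(BOWL,{"wrist":b["wrist"]},x);print(x2,r)
togo([x[0],x[1]+63,100],np.pi/2)
E
```

```text
[ 466.30163527 -383.20578702   -3.2172586 ] [-1.4  0.  -0.8  1.1 -0.2 -1.3  0.4 -0.5 -0.4  0.5 -0.5 -0.2]
[ 466.65283626 -383.39796412   -2.5835907 ] [-0.1  0.1  0.1 -0.1]
t 1.7 tcp [ 462.8 -317.6  199.9] w 41.7 F [-0.   0.1 -0.2] q [-0.6   0.3  -0.3   0.96  0.    2.54]
tool x,y,z axes [[-1.0, -0.001, 0.0], [-0.0, 0.0, -1.0], [0.001, -1.0, -0.0]]
shift [-3.5 99.9  2.7]
spin 0.1
```

```bash
python3 -m pendant '-3.5 20 2.7 0;0 30 0 0;0 30 0 0;0 20 0 0;0 0 0 0' 130; python3 -m pendant '0 0 0 0;0 0 0 0;0 0 0 0;0 0 0 0;0 0 0 0;0 0 0 0' 255 40;python3 -m pendant '0 -15 0 0;0 -25 0 0;0 0 0 0;0 0 0 0'
```

```text
t: 2.33
tool_pos: [465.2, -319.5, 98.4]
tcp_rot: [-0.001, -0.001, 0.708, -0.706]
ft_force: [-0.5, 0.2, -0.4]
width: 41.8
t: 3.08
tool_pos: [468.8, -321.8, 103.1]
tcp_rot: [-0.002, -0.001, -0.706, 0.709]
ft_force: [0.6, 2.1, 11.2]
width: 8.8
t: 3.58
tool_pos: [466.1, -319.9, 139.3]
tcp_rot: [-0.0, -0.0, 0.707, -0.707]
ft_force: [0.2, 0.4, -3.9]
width: 4.3
```

```bash
python3 - <<'E'
from h import *
im=optics.grab_frame("wrist"); cv2.imwrite("pics/w2.png",im)
togo([466,-320,460])
E
```

```text
t 3.625 tcp [ 465.8 -319.7  138.9] w 3.9 F [-0.4  0.8 -3. ] q [-0.6   0.37 -0.37  0.84  0.    2.54]
tool x,y,z axes [[-1.0, -0.0, 0.001], [-0.001, 0.001, -1.0], [0.0, -1.0, -0.001]]
shift [ 2.000e-01 -3.211e+02  0.000e+00]
```

View pics/w2.png

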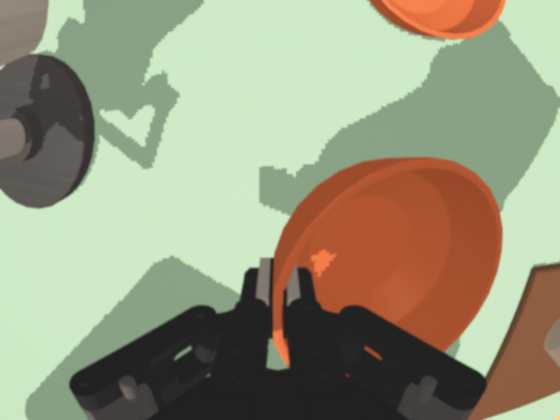

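```bash
python3 -m pendant '0 -40 0 0;0 -55 0 0;0 -55 0 0;0 -55 0 0;0 -55 0 0;0 -55 0 0;0 -36 0 0;0 0 0 0'; python3 -c "
from h import *
togo([618,127,490],np.pi/2)
cv2.imwrite('pics/sd2.png',optics.grab_frame('side'))"
```

```text
t: 4.62
tool_pos: [467.2, -320.6, 492.5]
tcp_rot: [-0.001, -0.001, -0.706, 0.708]
ft_force: [-0.3, 0.1, -2.2]
width: 3.8
t 4.625 tcp [ 467.2 -320.6  492.5] w 3.8 F [-0.3  0.1 -2.2] q [-0.6   0.25  0.29  1.61  0.    2.54]
tool x,y,z axes [[-1.0, -0.0, -0.003], [0.003, -0.002, -1.0], [0.0, -1.0, 0.002]]
shift [-150.9    2.  -447.6]
spin 0.0
```

```bash
python3 -m pendant '0 0 0 -7;0 0 0 -8;0 0 0 -8;0 0 0 -7;0 0 0 0;0 0 0 0'; python3 -c "
from h import *
togo([590,119,490],np.pi*2/3)"
```

```text
t: 5.42
tool_pos: [466.3, -320.0, 489.3]
tcp_rot: [0.182, -0.183, 0.684, -0.683]
ft_force: [0.9, 0.3, -2.7]
width: 4.4
t 5.425 tcp [ 466.3 -320.   489.3] w 4.4 F [ 0.9  0.3 -2.7] q [-0.6   0.25  0.29  1.61 -0.    2.02]
tool x,y,z axes [[-0.867, -0.498, 0.001], [-0.002, 0.001, -1.0], [0.498, -0.867, -0.002]]
shift [-326.1   -0.4 -319. ]
spin -0.1
```

```bash
python3 -m pendant '-18 0 -17.5 0;-33 0 -32 0;-40 0 -39.5 0;-40 0 -39 0;-40 0 -39 0;-40 0 -39 0;-40 0 -39 0;-40 0 -39 0' ; python3 -m pendant '-25 0 -24 0;-10 0 -11 0;0 0 0 0;0 0 0 0'; python3 -c "
from h import *
togo([590,119,140],np.pi*2/3)
cv2.imwrite('pics/w3.png',optics.grab_frame('wrist'))"
```

```text
t: 6.42
tool_pos: [576.6, 73.2, 490.4]
tcp_rot: [-0.182, 0.183, -0.683, 0.683]
ft_force: [0.8, -0.3, -3.2]
width: 4.0
t: 6.92
tool_pos: [589.0, 118.0, 491.0]
tcp_rot: [-0.182, 0.183, -0.683, 0.683]
ft_force: [-0.4, 0.3, -2.7]
width: 3.9
t 6.925 tcp [589. 118. 491.] w 3.9 F [-0.4  0.3 -2.7] q [ 0.2   0.32  0.39  1.64 -0.    2.82]
tool x,y,z axes [[-0.867, -0.499, 0.0], [-0.0, -0.001, -1.0], [0.499, -0.867, 0.001]]
shift [ -1.5 351.   -0.6]
spin -0.1
```

View pics/w3.png

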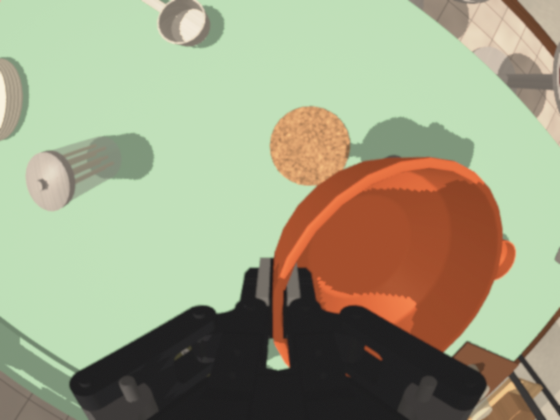

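```bash
python3 - <<'E'
from h import *
b={"scene":(283,259,335,307),"side":(223,225,269,260),"wrist":(269.5,106,350.5,186)}
x,r=fit(TRIV,b,[618,70,10]);print(x,r)
x,r=fit(TRIV,{"wrist":b["wrist"]},[618,70,10]);print(x,r)
# held bowl: tilt a about tool x, centre of mouth (0,y,z) tool frame
s=arm.read_state();Q=rot(s["tcp_rot"])
def f(p):
    c=Q.apply(np.array([p[2],p[0],p[1]])); ax=Q.apply([0,-np.cos(p[3]),np.sin(p[3])]); e1=Q.apply([1,0,0]); e2=np.cross(ax,e1)
    P=s["tool_pos"]+c+68*(np.outer(np.cos(t),e1)+np.outer(np.sin(t),e2)); u=proj("wrist",P)
    return [u[:,0].min()-274,u[:,1].min()-157,u[:,0].max()-502]+[p[2]/10]+[(np.min(np.hypot(*(u-q).T))) for q in [(300,216),(350,175),(491,305),(452,375)]]
for a in(-.2,.2):
    r=least_squares(f,[45,60,0,a]);print(r.x,r.cost,np.round(r.fun,1))
E
```

```text
[620.0082877   67.94157865   8.10591979] [-1.6 -0.9  0.   1.7 -0.1 -1.5 -0.1  0.5 -0.6  0.1 -1.   0. ]
[621.01590027  67.13671587  10.03637847] [ 0.1 -0.1 -0.1  0.1]
[ 6.09797987e+01  6.49587697e+01  7.82350535e+00 -6.43248881e-02] 240.6208927246062 [-6.7  6.   9.   0.8  0.8  2.6  5.8 16.7]
[5.68025440e+01 6.52597832e+01 5.52732887e+00 1.24678849e-02] 236.660143046949 [-6.9  2.9  9.9  0.6  1.9  3.3  4.7 16.8]
```

```bash
python3 -m pendant '-2 40 1 0;0 58 0 0;0 58 0 0;0 58 0 0;0 58 0 0;0 50 0 0;0 25 0 0;0 0 0 0'; python3 -m pendant '0 4 0 0;0 4 0 0;0 0 0 0';python3 -m pendant '0 4 0 0;0 4 0 0;0 0 0 0'
python3 -c "
from h import *
togo([591.5,118,115])
a=optics.grab_frame('side');b=optics.grab_frame('scene')
cv2.imwrite('pics/p4.png',np.hstack([cv2.resize(a[170:290,190:310],(400,400)),cv2.resize(b[230:330,260:360],(400,400))]))"
```

```text
t: 7.98
tool_pos: [589.7, 117.7, 142.0]
tcp_rot: [0.181, -0.184, 0.683, -0.683]
ft_force: [-0.6, -0.3, -2.0]
width: 4.0
t: 8.35
tool_pos: [591.8, 119.3, 136.6]
tcp_rot: [-0.183, 0.183, -0.683, 0.683]
ft_force: [-0.5, 0.5, -2.6]
width: 4.2
t: 8.72
tool_pos: [591.8, 119.6, 128.5]
tcp_rot: [-0.183, 0.183, -0.683, 0.683]
ft_force: [-1.3, 0.7, 2.7]
width: 4.2
t 8.725 tcp [591.8 119.6 128.5] w 4.2 F [-1.3  0.7  2.7] q [ 0.2   0.44 -0.28  0.85 -0.    2.82]
tool x,y,z axes [[-0.866, -0.5, -0.001], [0.001, 0.0, -1.0], [0.5, -0.866, 0.0]]
shift [ 1.  13.5  1.2]
```

View pics/p4.png

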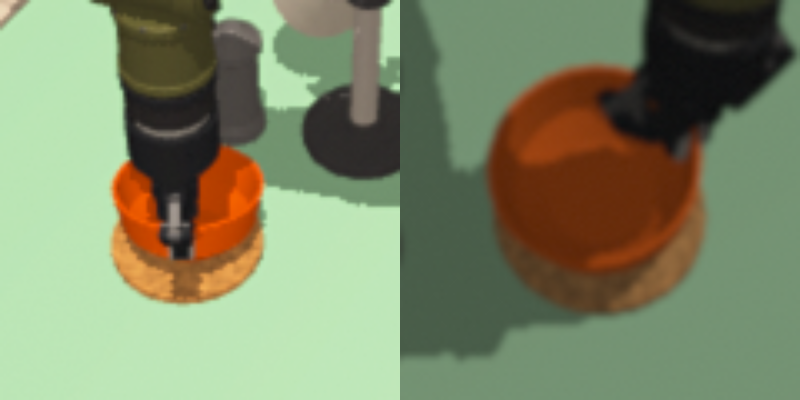

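```bash
python3 -m pendant '0 -5 0 0;0 0 6 0;0 5 0 0;0 3 0 0;0 3 0 0;0 0 0 0;0 0 0 0';python3 -m pendant '0 0 0 0;0 0 0 0;0 0 0 0;0 0 0 0' 60
python3 -m pendant '0 -10 0 0;0 -30 0 0;0 -60 0 0;0 -60 0 0;0 -60 0 0;0 -40 0 0;0 0 0 0'
python3 - <<'E'
from h import *
n={}
for c in("side","scene","wrist"):
    im=optics.grab_frame(c); cv2.imwrite(f"pics/{c}5.png",im); print(c,comps(im,(3,190,60),(14,255,255),300))
togo([500,-200,400])
a=cv2.imread("pics/side5.png");b=cv2.imread("pics/scene5.png")
cv2.imwrite('pics/p5.png',np.hstack([cv2.resize(a[170:290,190:310],(400,400)),cv2.resize(cv2.imread("pics/wrist5.png"),(400,300)).repeat(1,0) if 0 else cv2.resize(b[230:330,260:360],(400,400))]))
E
```

```text
t: 9.7
tool_pos: [595.6, 115.6, 125.4]
tcp_rot: [0.185, -0.182, 0.683, -0.682]
ft_force: [-9.4, 7.4, 25.0]
width: 4.3
t: 10.2
tool_pos: [594.3, 113.9, 121.5]
tcp_rot: [-0.183, 0.183, -0.683, 0.683]
ft_force: [-0.1, -0.6, -0.6]
width: 65.4
t: 11.08
tool_pos: [595.8, 114.3, 386.8]
tcp_rot: [-0.186, 0.18, -0.683, 0.683]
ft_force: [0.7, -0.3, -0.8]
width: 65.2
side [((250, 60, 435, 110), 1710), ((381, 109, 439, 165), 972), ((151, 143, 198, 181), 482), ((384, 160, 411, 182), 501), ((224, 212, 268, 251), 1419), ((30, 232, 101, 292), 985)]
scene [((524, 4, 549, 40), 409), ((132, 158, 161, 184), 648), ((284, 249, 335, 298), 2033), ((106, 251, 142, 284), 988)]
wrist []
t 11.225 tcp [594.1 114.  381.2] w 65.3 F [-0.6 -0.6  0.1] q [ 0.19  0.31  0.12  1.38 -0.    2.81]
tool x,y,z axes [[-0.866, -0.5, 0.001], [-0.001, -0.0, -1.0], [0.5, -0.866, -0.0]]
shift [238.5 -18.6 224.8]
```

View pics/p5.png

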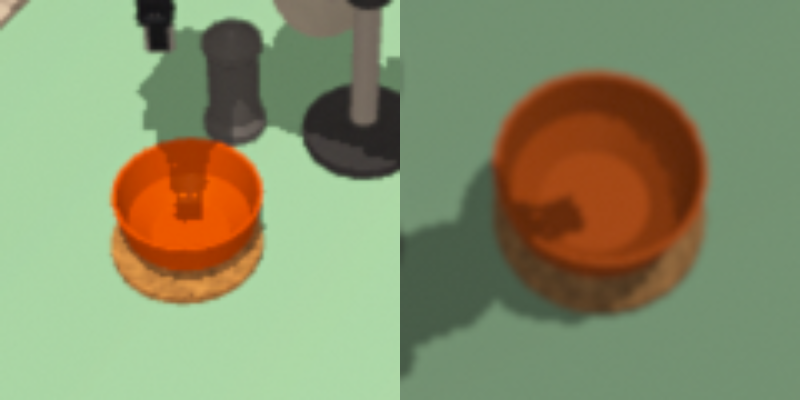

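```bash
python3 - <<'E'
from h import *
x,r=fit(BOWL,{"scene":(284,249,335,298),"side":(224,212,268,251)},[620,68,10]);print(x,r)
im=cv2.imread("pics/wrist5.png")
m=comps(im,(3,150,40),(16,255,255),1000);print(m)
for c in("scene","side"):
    print(c,comps(cv2.imread(f"pics/{c}5.png"),(15,100,60),(22,215,255),100))
togo([484,-87,470],-.653)
E
python3 -m pendant '0 -30 0 0;0 -45 0 0;0 -15 0 -7.5;0 0 0 -7.5;0 0 0 -7.6;0 0 0 0'
python3 -c "
from h import *
togo([484,-87,470],-.653)"
```

```text
[616.95167949  66.94151701   4.3448927 ] [-1.9 -1.6  1.3  1.5 -1.  -0.3  0.9  1. ]
[((265, 116, 372, 222), 8995), ((504, 264, 541, 308), 1184)]
scene [((0, 51, 48, 124), 1699), ((0, 159, 15, 184), 177), ((284, 282, 335, 307), 397)]
side [((518, 0, 559, 56), 1746), ((525, 80, 527, 135), 121), ((536, 85, 559, 138), 1063), ((223, 237, 268, 260), 365)]
t 11.225 tcp [594.1 114.  381.2] w 65.3 F [-0.6 -0.6  0.1] q [ 0.19  0.31  0.12  1.38 -0.    2.81]
tool x,y,z axes [[-0.866, -0.5, 0.001], [-0.001, -0.0, -1.0], [0.5, -0.866, -0.0]]
shift [196.  -88.6 119. ]
spin -22.6
t: 11.98
tool_pos: [594.2, 114.0, 470.3]
tcp_rot: [0.312, -0.314, 0.634, -0.634]
ft_force: [0.5, -0.3, -0.3]
width: 65.3
t 11.975 tcp [594.2 114.  470.3] w 65.3 F [ 0.5 -0.3 -0.3] q [0.19 0.33 0.34 1.59 0.   2.41]
tool x,y,z axes [[-0.608, -0.794, 0.002], [-0.003, -0.001, -1.0], [0.794, -0.608, -0.002]]
shift [226.6   0.7  34.9]
spin -0.1
```

```bash
python3 -m pendant '25 0 5 0;45 0 6 0;50 0 7 0;50 0 7 0;40 0 7 0;17 0 3 0;0 0 0 0;0 0 0 0'
python3 - <<'E'
from h import *
togo([484,-87,383],-.653)
cv2.imwrite("pics/w6.png",optics.grab_frame("wrist"))
Rz=R.from_euler("ZY",[-.653,.896])
print(proj("wrist",Rz.apply([[-115,50,0],[-115,0,0],[-115,-50,0],[0,0,0]])+[541.2,-130.1,240]))
E
```

```text
t: 12.98
tool_pos: [485.0, -86.7, 471.5]
tcp_rot: [0.313, -0.313, 0.634, -0.634]
ft_force: [0.6, 0.4, 0.5]
width: 65.2
t 12.975 tcp [485.  -86.7 471.5] w 65.2 F [0.6 0.4 0.5] q [-0.18  0.1   0.06  1.54  0.    2.05]
tool x,y,z axes [[-0.607, -0.795, -0.0], [-0.0, 0.001, -1.0], [0.795, -0.607, -0.001]]
shift [ 0.8 88.5 -0.5]
spin 0.0
[[272.76833146 151.06090335]
 [273.01924879 221.77386818]
 [273.34771577 282.11070007]
 [347.52484995 187.42727581]]
```

View pics/w6.png

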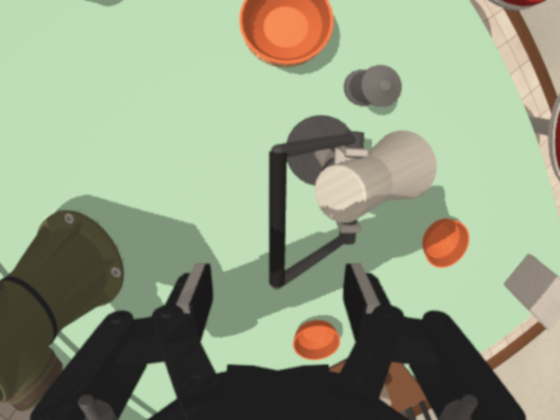

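```bash
python3 -m pendant '0 25 1.5 0;0 40 0 0;0 24 0 0;0 0 0 0' 60; python3 -m pendant '0 0 0 0;0 0 0 0;0 0 0 0;0 0 0 0;0 0 0 0;0 0 0 0' 255 25
python3 -c "
from h import *
togo([484,-87,383],-.653)"
```

```text
t: 13.52
tool_pos: [485.1, -87.3, 381.0]
tcp_rot: [0.313, -0.315, 0.635, -0.633]
ft_force: [-0.4, 0.9, -0.3]
width: 65.8
t: 14.28
tool_pos: [485.5, -88.0, 383.8]
tcp_rot: [0.314, -0.313, 0.634, -0.634]
ft_force: [-3.2, 3.2, 6.6]
width: 11.1
t 14.275 tcp [485.5 -88.  383.8] w 11.1 F [-3.2  3.2  6.6] q [-0.18  0.09 -0.14  1.34  0.    2.04]
tool x,y,z axes [[-0.607, -0.795, -0.001], [0.001, 0.001, -1.0], [0.795, -0.607, -0.0]]
shift [ 0.1  0.8 -1.8]
spin 0.0
```

```bash
python3 -m pendant '0 8.6 -9.6 0;0 9.6 -8.5 0;0 10.5 -7.5 0;0 11.3 -6.2 0;0 11.9 -4.9 0;0 12.4 -3.6 0;0 12.6 -2.2 0;0 12.9 -0.7 0';python3 -m pendant '0 0 0 0;0 0 0 0'
python3 - <<'E'
from h import *
togo([0,0,294])
P=np.array([541.2,-130.1])
s=arm.read_state(); d=P-s["tool_pos"][:2]; print("heading",np.arctan2(d[1],d[0]),"h",np.hypot(*d))
E
```

```text
t: 15.28
tool_pos: [450.5, -61.3, 293.3]
tcp_rot: [0.314, -0.313, 0.635, -0.633]
ft_force: [-5.5, 4.9, 5.8]
width: 10.9
t: 15.52
tool_pos: [450.2, -61.6, 292.6]
tcp_rot: [0.313, -0.314, 0.635, -0.633]
ft_force: [-4.0, 4.8, -1.7]
width: 11.2
t 15.525 tcp [450.2 -61.6 292.6] w 11.2 F [-4.   4.8 -1.7] q [-0.14  0.05 -0.4   1.13  0.    2.09]
tool x,y,z axes [[-0.607, -0.795, 0.0], [-0.003, 0.002, -1.0], [0.795, -0.607, -0.003]]
shift [ 2.244e+02 -1.000e-01 -3.951e+02]
heading -0.6455584406361232 h 113.93372457997428
```

```bash
python3 -m pendant '12 0 0.63 -6;12 0 0.63 -6;12 0 0.63 -6;12 0 0.63 -6;12 0 0.63 -6;12 0 0.63 -6;12 0 0.63 -6;0 0 0 0'
python3 - <<'E'
from h import *
togo([0,0,294])
P=np.array([541.2,-130.1])
s=arm.read_state(); d=P-s["tool_pos"][:2]; print("heading",np.arctan2(d[1],d[0]),"h",np.hypot(*d))
a=optics.grab_frame("side");b=optics.grab_frame("scene")
cv2.imwrite('pics/p7.png',np.hstack([cv2.resize(a[100:280,190:370],(400,400)),cv2.resize(b[130:310,170:350],(400,400))]))
E
```

```text
t: 16.52
tool_pos: [427.4, -141.9, 293.0]
tcp_rot: [-0.519, 0.52, -0.48, 0.48]
ft_force: [-4.5, -0.4, -1.6]
width: 10.8
t 16.525 tcp [ 427.4 -141.9  293. ] w 10.8 F [-4.5 -0.4 -1.6] q [-0.32  0.04 -0.4   1.13 -0.    1.17]
tool x,y,z axes [[0.078, -0.997, 0.001], [-0.002, -0.001, -1.0], [0.997, 0.078, -0.002]]
shift [-1.748e+02 -4.000e-01 -4.150e+02]
heading 0.10294916861622945 h 114.37565756137404
```

View pics/p7.png

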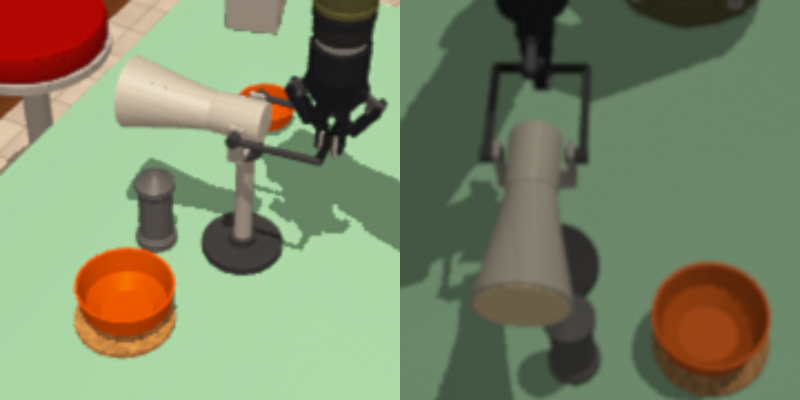

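```bash
python3 -m pendant '12 0 0.63 -6;12 0 0.63 -6;12 0 0.63 -6;12 0 0.63 -6;12 0 0.63 -6;12 0 0.63 -6;12 0 0.63 -6;12 0 0.63 -6'; python3 -m pendant '12 0 0.63 -6;12 0 0.63 -6;5 0 0.1 -2.5;0 0 0 0;0 0 0 0'
python3 - <<'E'
from h import *
togo([0,0,294])
P=np.array([541.2,-130.1])
s=arm.read_state(); d=P-s["tool_pos"][:2]; print("heading",np.arctan2(d[1],d[0]),"h",np.hypot(*d))
E
```

```text
t: 17.62
tool_pos: [473.1, -223.0, 293.0]
tcp_rot: [0.67, -0.67, 0.226, -0.226]
ft_force: [-1.7, 2.6, -0.8]
width: 11.0
t: 18.25
tool_pos: [498.4, -237.3, 293.2]
tcp_rot: [0.693, -0.693, 0.14, -0.141]
ft_force: [-0.1, 2.2, -0.9]
width: 11.1
t 18.25 tcp [ 498.4 -237.3  293.2] w 11.1 F [-0.1  2.2 -0.9] q [-0.44  0.23 -0.19  1.16  0.   -0.04]
tool x,y,z axes [[0.921, -0.39, 0.001], [0.001, 0.0, -1.0], [0.39, 0.921, 0.001]]
shift [-551.4   -1.3   24.3]
heading 1.1905868388454088 h 115.4383640579579
```

```bash
python3 -m pendant '0 -12.9 0.7 0;0 -12.8 2.2 0;0 -12.4 3.6 0;0 -12.1 5 0;0 -11.3 6.3 0;0 -10.5 7.5 0;0 0 0 0;0 0 0 0'; python3 -c "
from h import *
togo([0,0,294])"; python3 -m pendant '0 0 0 0;0 0 0 0;0 0 0 0;0 0 0 0;0 0 0 0;0 0 0 0' 80; python3 -m pendant '0 -20 0 0;0 -40 0 0;0 -50 0 0;0 0 0 0;0 0 0 0'
python3 - <<'E'
from h import *
for n in("side","scene"): cv2.imwrite(f"pics/{n}8.png",optics.grab_frame(n))
b=cv2.imread("pics/scene8.png")[150:325,200:375]; a=cv2.imread("pics/side8.png")[110:285,215:390]
cv2.imwrite("pics/p8.png",np.hstack([cv2.resize(b,(400,400),interpolation=2),cv2.resize(a,(400,400),interpolation=2)]))
s=arm.read_state();print(s["tool_pos"],s["width"])
E
```

```text
t: 19.25
tool_pos: [508.0, -212.5, 366.0]
tcp_rot: [0.694, -0.692, 0.14, -0.14]
ft_force: [1.5, 7.9, -3.5]
width: 10.8
t 19.25 tcp [ 508.  -212.5  366. ] w 10.8 F [ 1.5  7.9 -3.5] q [-0.4   0.2  -0.05  1.32  0.    0.  ]
tool x,y,z axes [[0.922, -0.388, 0.0], [0.002, 0.004, -1.0], [0.388, 0.922, 0.004]]
shift [-550.7   72.    -1.8]
t: 20.0
tool_pos: [507.7, -214.4, 365.0]
tcp_rot: [-0.693, 0.693, -0.14, 0.14]
ft_force: [-0.3, -0.8, -0.2]
width: 58.4
t: 20.62
tool_pos: [507.8, -214.4, 474.7]
tcp_rot: [-0.693, 0.693, -0.14, 0.14]
ft_force: [0.2, -0.6, -0.1]
width: 58.5
[ 507.37050892 -214.21035302  473.72339083] 58.343288905955674
```

View pics/p8.png

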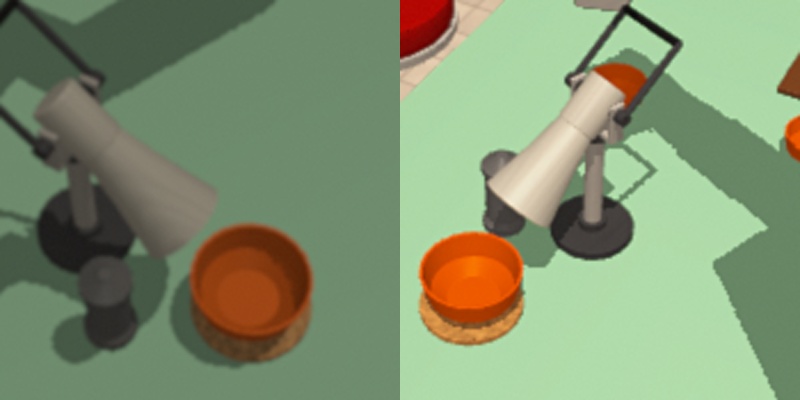

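```bash
python3 - <<'E'
from h import *
sc=lambda x,y:np.array((200+x*.4375-.3,150+y*.4375-.3)); sd=lambda x,y:np.array((215+(x-400)*.4375-.3,110+y*.4375-.3))
th=t
def f(p):
    Q=R.from_euler("ZY",[p[2],p[3]]);T=np.array([p[0],p[1],240])
    B=Q.apply([[-115,50,0],[-115,-50,0]])+T; S=Q.apply(np.c_[170+0*t,50*np.cos(t),50*np.sin(t)])+T
    s=proj("side",B);c=proj("scene",B);ss=proj("side",S);cs=proj("scene",S)
    o=min(([*(s[i]-sd(626,9)),*(s[1-i]-sd(681,43))] for i in(0,1)),key=lambda v:np.abs(v).sum())
    o+=min((list(c[i]-sc(14,2)) for i in(0,1)),key=lambda v:np.abs(v).sum())
    o+=[cs[:,0].max()-sc(217,0)[0],cs[:,1].max()-sc(0,257)[1],ss[:,0].min()-sd(488,0)[0],ss[:,1].max()-sd(0,226)[1]]
    return o+[(p[0]-541.2)/3,(p[1]+130.1)/3]
r=least_squares(f,[541,-130,1.19,.676]);p=r.x;print(p,r.cost,np.round(r.fun,1))
bw=fit(BOWL,{"scene":sc(190,223).tolist()+sc(313,340).tolist(),"side":sd(420,232).tolist()+sd(523,326).tolist()},[619,67,10]);print(bw)
for M in([618,67.5,70],[bw[0][0],bw[0][1],70],[620.5,67,70]):
  for q in(p,[541.2,-130.1,p[2],p[3]]):
    print(R.from_euler("ZY",[q[2],q[3]]).inv().apply(np.array(M)-[q[0],q[1],240]))
for n in("scene","side"):
    a=cv2.absdiff(cv2.imread(f"pics/{n}8.png"),cv2.imread(f"pics/{n}0.png")).max(2)
    print(n,{k:int(a[v:v+y,u:u+x].max()) for k,(u,v,x,y) in (dict(jar=(425,180,45,60),cup=(408,303,75,37)) if n=="scene" else dict(jar=(222,311,42,70),cup=(125,280,55,45))).items()})
E
```

```text
[ 540.75315676 -131.89991202    1.17632398    0.68889541] 2.078684238231354 [-0.1 -0.5 -0.7  0.3 -0.5 -1.3  0.4  0.1 -0.7  0.5 -0.1 -0.6]
(array([616.02317872,  67.98335651,   5.98249843]), array([-0.2, -0.4,  0.2,  0.5, -0.4,  0.5,  0.5, -0.4]))
[273.08858719   5.31935155   4.66130343]
[271.67328947   5.0401328    3.49583296]
[272.84658154   7.33011604   4.46201643]
[271.43128382   7.05089728   3.29654595]
[273.47394632   2.8191923    4.97863927]
[272.0586486    2.53997354   3.8131688 ]
scene {'jar': 9, 'cup': 10}
side {'jar': 10, 'cup': 11}
```

```bash
python3 -c "
from plant import sign_off
print(sign_off())"
```

```text
the job is handed in; nothing more can be done
None
```

I set the largest bowl on the trivet. Then I gripped the lamp's bar, tilted the head level, swung it over the dispenser and tilted it down onto the bowl. The job was handed in at about 21 s, with the gripper open and about 110 mm above the bar; no verdict was reported.

**Last checks from the camera fits:**

| What | Measured | Limit |
|---|---|---|
| Bowl centre to trivet centre | about 3 mm in the same two views | 20 mm |
| Beam past the bowl's mouth, sideways | 3–7 mm | 22 mm |
| Beam past the bowl's mouth, up-down | 3–5 mm | 22 mm |

- **Bowl:** it stands upright to the eye; I did not fit its tilt angle.
- **Jar and cup:** unchanged between the first and last pictures.
- **Dispenser:** I compared only its outline in the scene view, partly by eye, and it matched.
- **Disagreements:**
  - The two-view fits put the bowl and trivet 2–6 mm too low. The wrist view gave the right height for the trivet.
  - Position estimates spread by about 3–4 mm between views.
  - An attempt to fit the bowl's pose while it was held fitted poorly, so I did not use it. I corrected for the bowl's tilt in the grip by calculation instead.

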